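Seat a refill in a cushion compact and shut it

ROBOT

A 6-joint arm with a two-finger parallel gripper is mounted at the origin on the work surface. World frame = base frame: x ahead of the robot, y to its left, z up, the work surface at z = 0. Lengths are in mm, angles in degrees, forces in N, time in s.
With the tool pointing down it reaches from about 350 to 850 mm from the base axis. Payload 8.1 kg.
Tool frame: the origin (TCP) lies at the centre of the arm's flange, where the gripper is bolted on; the fingertips stand 173 mm ahead of it and the grasp point (between the pads) lies 155 mm ahead of it; z points along the fingers, y is the line along which they close (so a half turn about z gives the same grasp; the last joint's range is limited). The gripper opens to 85 mm and grips with 20 to 120 N. Pads are 22 mm wide; open, the fingers measure 114 mm over their backs; the gripper's body (76 mm by 85 mm) begins 54 mm behind the grasp point. The pads swing forward as they close: fully open they stand 13 mm farther back than shut.
Start: joints at [70.852, 7.471, 85.268, -0, 87.261, -4.893], TCP at [147.723, 581.537, 404.692] pointing down, gripper open.
Joint ranges: [-169.43, 169.43], [-51.17, 129.36], [1.28, 143.12], [-76.62, 256.62], [0, 156.53], [-152.29, 152.29]. Speed limits (degrees/s): [136.94, 136.94, 159.86, 180, 180, 180].

INTERFACE

Orientations are given as [roll, pitch, yaw] about the fixed x, y, z axes, in that order (R = Rz(yaw) Ry(pitch) Rx(roll)).
In Python, from bench import * gives the robot as it stands.
- The arm moves only by the shell command python3 -m jog 'ROWS' [FORCE]. ROWS is text: rows parted by semicolons, each of 7 numbers parted by spaces: the shift along the tool's x, y, z scaled (see below), then the turn, a rotation vector about the tool's x, y, z scaled (see below), then the closure, from -1 (fully open) to 1 (shut). In form: tx ty tz wx wy wz hand; .... A call has 1 to 5 rows; each row shifts and turns the commanded pose from where the row before left it, along the tool's axes as they then stand; what a row does not reach is not made up. The controller multiplies each number of a shift by 0.1 m and each number of a turn by 60 degrees. A row lasts 1/8 s, in which the tool goes at most 62.5 mm and 10.7 degrees, less where a joint would pass 70% of its speed; a pose out of reach is approached as far as the arm can. A call with a number of a shift or a turn outside -1 to 1 is refused whole. A call with a gripper value outside its range is refused whole. The fingers move at their own pace and stop on an object; FORCE is the grip in N (left out, the last holds). Time passes only in rows, so rows that do not move let the fingers close. It gives the time, the measured TCP pose, the force, the opening and the grip force at its end, in the units of the state.
- sense(): the state, without advancing time (a new reading comes with each control period).
- snapshot(name): name is "scene" or "top"; returns a dict with "img" (420x560x3 uint8, red, green, blue), "fx", "fy", "cx", "cy" (pixels), "extrinsics" (4x4, takes a point from camera to world coordinates). Camera axes: x right, y down, z forward; pixel columns grow to the right and rows downward; lengths in mm; the calibration is good to about 2 mm. A picture is of the moment at which its call begins. There is no depth.
- hand_in(): hands the job in; it is judged then, once.
The state is a dict: "time": time; "joint_pos": joint angles; "qd": joint speeds; "joint_efforts": joint torques, N m; "tool_pos": TCP position; "tcp_rot": TCP orientation; "ft_force": force on the tool from outside, world axes, zero at the start; "wrist_torque": the same for the moment, N m; "finger_gap": finger opening in mm; "grip_force": force on a finger pad.
Only numpy, scipy, OpenCV 4.12 (cv2) and the standard library are available. Lean on these libraries where they do the work, as an engineer would, in place of code of your own. Each camera call takes 0.05 s, during which the arm holds its last target. There are 200 camera calls.

TASK

The round refill lying in the open silver compact is turned the wrong way: it is perched on the hinge bar at the back of the well, so the lid cannot shut. Press lightly on it with the fingertips and turn it until it drops flat into the well, bring its flat edge up against the hinge bar, and then close the lid fully. Go gently, since the thin plastic cracks if the refill or the lid is pressed with more than 20 N, and leave the organiser and the things around it where they are.

Things in the scene. Friction and masses are not known exactly. Their poses are not given: they have to be found in the camera images.
- well (a point): centre of the well floor of the open cushion compact: a round silver case 78 mm across, stuck to the glass by a gel pad, immovable. 4 mm above the glass, on the well's axis; z up, x square towards the hinge bar and the lid hinge. The black well is 68 mm across; its rim is 10 mm above this point.
- bar (a point): the straight silver hinge bar at the hinge end of the well, 40 mm long across the well and 7 mm wide: this point is the middle of its upper edge facing the well, 27 mm from the well's axis and 5 mm above the well floor. Axes as well: x is square to the bar's upright face, which the refill's flat must lie against.
- refill_centre (a point): centre (half-way up) of the loose refill: a cream plastic disc 64 mm across, 12 mm thick, 25 to 50 g, with one straight flat edge 40 mm long, marked by a black stripe on its rose-panelled top. x points square to the flat, 25 mm away; z to its top. It starts in the well, flat 50 to 180 degrees off the bar, round edge up on the bar, leaning 5 degrees to the front.
- refill_flat (a point): middle of the refill's flat edge, at mid-thickness, axes as refill_centre. The refill slides easily in the case (friction about 0.15); fingertips drag it round by its top with some slip, its sides are down in the case. Turned to within about 10 degrees of true it drops off the bar to the softly lined floor, where it has 2 mm of play; with the flat on the bar its centre is 2 mm past the well's axis.
- lid (a joint): angle of the compact's round lid (78 mm across, 5 mm thick, mirror inside), rad: 0 is shut, about 2 at the start (leaning back past upright); end stop at 2.35. The hinge is stiff enough to hold the lid wherever it is left; under 1 N at its edge swings it.
- lid_hinge (a point): point on the lid's hinge axis at mid-width, 42.5 mm from the well's axis along the x of well and 12.5 mm above that point; the axis runs along the y of well. The shut lid lies from 1.5 to 6.5 mm above the level of this point, so the shut compact is 23 mm high over the glass.
- lid_edge (a point): middle of the lid's free edge, opposite the hinge, half-way through its thickness: 81.5 mm from the hinge axis.
- organiser_rim (a point): point on the outer wall of the clear round acrylic make-up organiser (200 mm across, about 130 mm high, brushes to 220 mm) that turns freely on its ball-bearing turntable; 60 mm above its floor, 100 mm out from its axis along its own -x (its x points from here to the axis). Bystander: a nudge spins it.
- guasha_centre (a point): rose quartz gua sha stone lying flat, 85 by 40 by 8 mm, point at half its height. Bystander.
- bowl_centre (a point): small brass trinket bowl, 76 mm across, 30 mm high, point on its axis 15 mm up. Bystander.
- slide_centre (a point): gold metal hair slide, 70 by 14 by 9 mm, point at half its height. Bystander.

How it is judged:
By the outcome, as a careful person would: the job done as asked, in the order asked, and still so for the second after the job is handed in, with the robot touching nothing.
It also fails if it takes over 72 s, if anything falls off the work surface, if the arm or the gripper's body presses on something with over 40 N, if the wrist force passes 120 N, or if a joint passes its speed limit or range.

## Working session

There is one attempt and no reset: what is moved stays moved. The work goes in short steps, Python scripts to look and compute and a shell command to move; the robot and the scene stay as the last step left them, time stands still between calls to the robot, and variables do not carry over. Pictures are saved under pics/ and viewed, at most 10 in all, crops included, and the job is handed in when it is done.

```bash
ls; mkdir -p pics
python3 - <<'E'
from bench import *
import cv2,numpy as np
print(sense())
for n in("scene","top"):
    s=snapshot(n); cv2.imwrite(f"pics/{n}0.png",s["img"][:,:,::-1]); print(n,s["fx"],s["fy"],s["cx"],s["cy"],np.round(s["extrinsics"],3).tolist())
E
```

```text
pics
{'time': 0.0, 'joint_pos': array([ 7.08525629e+01,  7.51483726e+00,  8.53297852e+01,  1.88430004e-03,
        8.72615448e+01, -4.89298394e+00]), 'qd': array([ 0.01396276, -0.02914843, -0.06945355, -0.06573541, -0.13652943,
        0.00477239]), 'joint_efforts': array([ 8.88748418e-04, -5.69385874e+01, -5.00559533e+01, -3.52047191e-04,
        1.41741772e-02, -5.58827651e-06]), 'tool_pos': array([147.63234853, 581.31459923, 403.64210994]), 'tcp_rot': array([-1.79894380e+02, -1.09306475e-02,  1.65745445e+02]), 'ft_force': array([-0.39932458,  0.26982863,  0.31704489]), 'wrist_torque': array([ 0.01059351, -0.00865692, -0.00783718]), 'grip_force': 0.0, 'finger_gap': 85.56225910673781}
scene 539.5583271892797 539.5583271892797 283.2203034672041 212.28776542726447 [[0.424, 0.787, -0.448, 1142.082], [0.905, -0.36, 0.225, -298.279], [0.015, -0.501, -0.865, 1261.3], [0.0, 0.0, 0.0, 1.0]]
top 519.8085139345362 519.8085139345362 284.93086076260596 209.73010139450517 [[0.017, -0.994, 0.107, 382.35], [-0.999, -0.02, -0.033, 41.411], [0.035, -0.107, -0.994, 1206.617], [0.0, 0.0, 0.0, 1.0]]
```

View pics/top0.png

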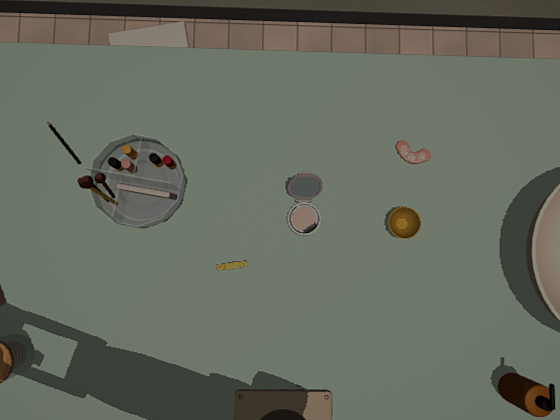

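View pics/scene0.png

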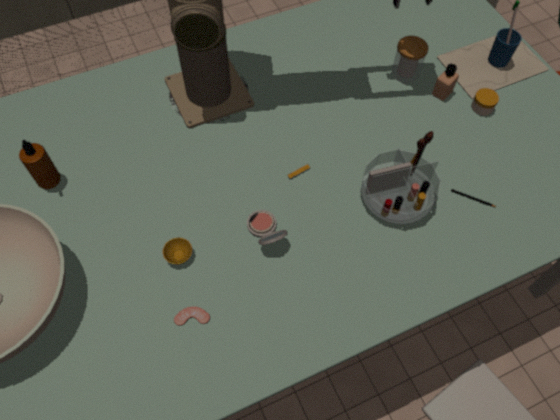

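The top view shows the compact at about (304,218), with the lid beyond it at (304,186), the bowl at (404,222), the slide at (233,265) and the organiser at (138,182). In the scene view the compact is at (262,222). I'll enlarge both.

```bash
python3 - <<'E'
import cv2,numpy as np
a=cv2.imread("pics/top0.png")[165:245,264:344]; b=cv2.imread("pics/scene0.png")[195:265,228:298]
r=lambda i:cv2.resize(i,(400,560 if 0 else 400),interpolation=cv2.INTER_CUBIC)
cv2.imwrite("pics/crop0.png",np.hstack([r(a),r(b)]))
E
cat > h.py <<'E'
from bench import *
import numpy as np,cv2
def ray(s,uv,z):
    E=s["extrinsics"]; d=E[:3,:3]@np.array([(uv[0]-s["cx"])/s["fx"],(uv[1]-s["cy"])/s["fy"],1.]); o=E[:3,3]
    return o+d*(z-o[2])/d[2]
def proj(s,P):
    E=s["extrinsics"]; c=(np.atleast_2d(P)-E[:3,3])@E[:3,:3]
    return np.c_[c[:,0]/c[:,2]*s["fx"]+s["cx"],c[:,1]/c[:,2]*s["fy"]+s["cy"]]
E
```

```text
(no output)
```

View pics/crop0.png

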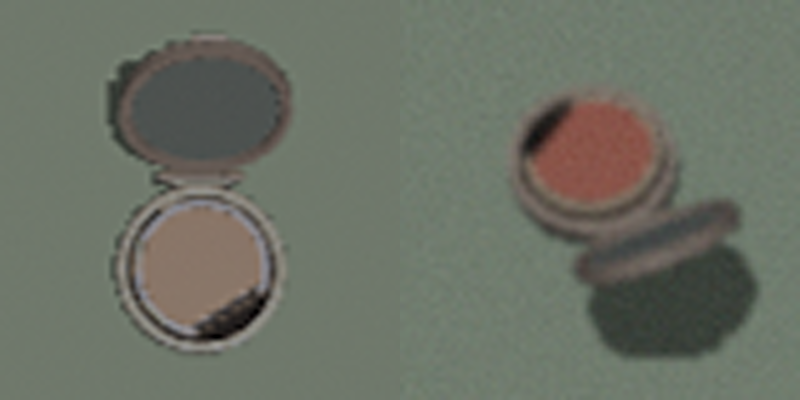

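The left crop (top camera) shows the case rim centred at crop (201,268), the black stripe at (234,312) and the lid ellipse centred at about (206,103). The flat therefore points front-right, roughly -140° from the hinge. Next I fit the model.

```bash
cat > fit.py <<'E'
from h import *
t=snapshot("top"); s=snapshot("scene")
T=lambda u,v:(264+(u+.5)/5-.5,165+(v+.5)/5-.5)
S=lambda u,v:(228+(u-400+.5)/5.714-.5,195+(v+.5)/5.714-.5)
print("rim top",ray(t,T(201,268),14),"scene",ray(s,S(593,163),14))
# lid outline fit: top ellipse left/right/top extremes  -> params x,y,yaw,angle
from scipy.optimize import least_squares
def pts(p):
    x,y,w,a=p; w=np.radians(w); c,q=np.cos(w),np.sin(w)
    W=lambda P:np.array([x+c*P[0]-q*P[1],y+q*P[0]+c*P[1],4+P[2]])
    L=lambda r,sd,o:W((42.5-r*np.cos(a)+o*np.sin(a),sd,12.5+r*np.sin(a)+o*np.cos(a)))
    return [W((0,0,10))],[L(42.5,39,1.5),L(42.5,-39,1.5),L(42.5,0,1.5)]
def res(p):
    A,B=pts(p)
    return np.r_[(proj(t,A)-[T(201,268)]).ravel(),(proj(t,B)-[T(117,104),T(292,103),T(206,103)]).ravel(),(proj(s,B[2:])-[S(660,243)]).ravel()*.5]
f=least_squares(res,[420,0,0,2.]); print(f.x,np.round(f.fun,2))
x,y,w,_=f.x
c=ray(t,T(201,268),18); b=ray(t,T(234,312),16)
d=b-ray(t,T(201,265),18.6); print("stripe",d,np.degrees(np.arctan2(d[1],d[0]))-w)
sb=ray(s,S(547,127),16); d=sb-ray(s,S(590,152),18.6);print("stripe scene",d,np.degrees(np.arctan2(d[1],d[0]))-w)
for n,u in(("bowl",(404,222)),("slide",(233,265)),("org",(138,182))): print(n,ray(t,u,15))
E
python3 fit.py
```

```text
rim top [492.16651538 -42.29641838  14.        ] scene [501.29879127 -40.61978583  14.        ]
[492.00677895 -42.40536888   1.45213345   2.30696432] [ 0.05  0.07  0.24 -0.2  -0.31 -0.11 -0.31 -0.05 -0.95 -0.29]
stripe [-21.16966437 -15.67206203  -2.6       ] -144.9393083647539
stripe scene [-21.80468374 -12.21105998  -2.6       ] -152.2024327902126
bowl [ 487.85270874 -275.191408     15.        ]
slide [382.07611481 117.61176044  15.        ]
org [567.97248146 340.3590003   15.        ]
```

```bash
R='-0.407 -0.432 0 0 0 0 0.6'; python3 -m jog '-0.407 -0.432 0 0 0 0 0.6;-0.407 -0.432 0 0 0 0 0.6;-0.407 -0.432 0 0 0 0 0.6;-0.407 -0.432 0 0 0 0 0.6;-0.407 -0.432 0 0 0 0 0.6'; python3 -m jog '-0.407 -0.432 0 0 0 0 0.6;-0.407 -0.432 0 0 0 0 0.6;-0.407 -0.432 0 0 0 0 0.6;-0.407 -0.432 0 0 0 0 0.6;-0.407 -0.432 0 0 0 0 0.6'; python3 -m jog '-0.407 -0.432 0 0 0 0 0.6;-0.407 -0.432 0 0 0 0 0.6'
python3 -m jog '0 0 0 0 0 0.17 0.6;0 0 0 0 0 0.17 0.6;0 0 0 0 0 0.17 0.6;0 0 0 0 0 0.17 0.6;0 0 0 0 0 0.17 0.6'; python3 -m jog '0 0 0 0 0 0.17 0.6;0 0 0 0 0 0.17 0.6;0 0 0 0 0 0.17 0.6;0 0 0 0 0 0.17 0.6;0 0 0 0 0 0.17 0.6'; python3 -m jog '0 0 0 0 0 0.17 0.6;0 0 0 0 0 0.17 0.6;0 0 0 0 0 0.17 0.6;0 0 0 0 0 0.17 0.6;0 0 0 0 0 0.17 0.6'
```

```text
time: 0.82
tool_pos: [292.2, 320.4, 404.6]
tcp_rot: [180.0, 0.0, 165.8]
ft_force: [0.8, 0.2, 0.3]
finger_gap: 17.0
grip_force: 0.0
time: 1.45
tool_pos: [436.3, 60.7, 404.9]
tcp_rot: [180.0, 0.0, 165.7]
ft_force: [0.4, 0.4, -0.1]
finger_gap: 17.4
grip_force: 0.0
time: 1.7
tool_pos: [494.0, -43.1, 404.7]
tcp_rot: [180.0, 0.0, 165.7]
ft_force: [1.4, 0.8, 0.7]
finger_gap: 17.2
grip_force: 0.0
time: 2.33
tool_pos: [493.4, -41.2, 404.5]
tcp_rot: [-180.0, -0.0, 114.4]
ft_force: [-0.1, 0.7, 0.2]
finger_gap: 17.0
grip_force: 0.0
time: 2.95
tool_pos: [493.3, -41.1, 404.5]
tcp_rot: [-180.0, 0.0, 63.4]
ft_force: [0.4, -0.8, 0.7]
finger_gap: 17.2
grip_force: 0.0
time: 3.58
tool_pos: [493.4, -41.1, 404.5]
tcp_rot: [-180.0, 0.0, 12.4]
ft_force: [0.8, 0.1, -1.1]
finger_gap: 17.2
grip_force: 0.0
```

```bash
python3 -m jog '-0.15 0 0.5 0 0 0.09 0.6;0 0 0.5 0 0 0.09 0.6;0 0 0.5 0 0.083 0 0.6;0 0 0.3 0 0 0 0.6;0 0 0 0 0 0 0.6'
python3 - <<'E'
from h import *
st=sense(); print(st["tool_pos"],st["tcp_rot"],st["ft_force"])
from scipy.spatial.transform import Rotation as R
print(st["tool_pos"]+173*R.from_euler("xyz",st["tcp_rot"],degrees=True).as_matrix()[:,2])
im=[]
for n,(x,y) in(("top",(304,210)),("scene",(265,220))):
    s=snapshot(n)["img"][:,:,::-1]; im.append(cv2.resize(s[y-50:y+50,x-50:x+50],(400,400),interpolation=cv2.INTER_CUBIC))
cv2.imwrite("pics/c1.png",np.hstack(im))
E
```

```text
time: 4.2
tool_pos: [479.7, -44.1, 222.1]
tcp_rot: [-179.9, -4.6, 1.9]
ft_force: [-0.3, 0.7, -0.3]
finger_gap: 16.8
grip_force: 0.0
[479.72438241 -44.05861343 222.10763513] [-179.91927439   -4.64184221    1.93736786] [-0.2668649   0.72711511 -0.27055932]
[493.70846781 -43.34169916  49.67523856]
```

View pics/c1.png

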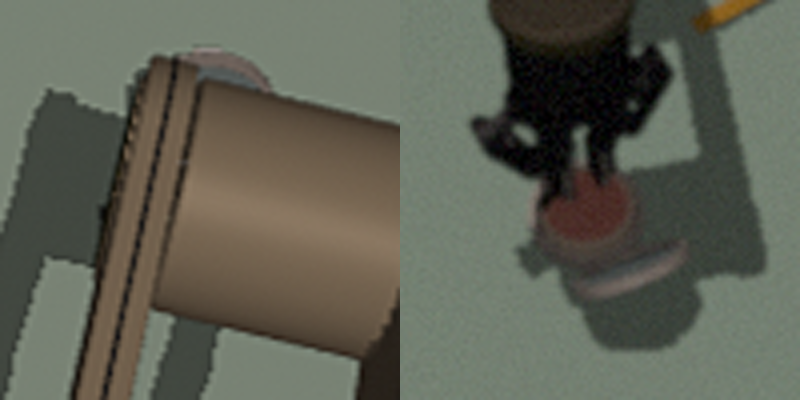

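In the scene view (right) the fingertips hang above the refill at crop (562,195) and (600,180), and the refill top is centred at about (588,208). I use this to calibrate the scene camera against the arm.

Run:
```python
from h import *
s=snapshot("scene"); C=lambda u,v:np.array([215+(u-400+.5)/4-.5,170+(v+.5)/4-.5])
p=proj(s,[493.7,-43.3,49.7])[0]; print("pred tip",p,"obs",C(581,192))
# rim segmentation: refill red in saved crop
im=cv2.imread("pics/scene0.png").astype(int); b,g,r=im[...,0],im[...,1],im[...,2]
m=((r-g)>35); m[:205]=0;m[250:]=0;m[:,:245]=0;m[:,280:]=0
v,u=np.nonzero(m); print("red centroid",u.mean(),v.mean(),len(u),u.min(),u.max(),v.min(),v.max())
q=np.array([u.mean(),v.mean()]); print("world red",ray(s,q,18.6))
for P in([492,-42.4,14],[496,-42,14]): print("pred rim",proj(s,P))
```

```text
pred tip [258.95278529 214.4765046 ] obs [259.875 217.625]
red centroid 261.7403100775194 221.30232558139534 258 252 271 213 229
world red [499.08941995 -38.45595384  18.6       ]
pred rim [[259.32240533 220.56368699]]
pred rim [[260.07277724 221.70942385]]
```

```bash
python3 -m jog '-0.02 -0.01 0.12 0 0 0 0.6;-0.02 0 0.1 0 0 0 0.6;0 0 0.03 0 0 0 0.6;0 0 0 0 0 0 0.6'; python3 -m jog '0 0 0.02 0 0 0 0.6;0 0 0 0 0 0 0.6'; python3 -m jog '0 0 0.02 0 0 0 0.6;0 0 0 0 0 0 0.6'
```

```text
time: 4.85
tool_pos: [479.4, -43.4, 199.2]
tcp_rot: [-180.0, -4.9, 1.9]
ft_force: [0.6, -0.4, -0.2]
finger_gap: 16.7
grip_force: 0.0
time: 5.1
tool_pos: [479.8, -43.5, 197.6]
tcp_rot: [180.0, -5.0, 1.9]
ft_force: [-0.4, 0.0, -0.4]
finger_gap: 17.0
grip_force: 0.0
time: 5.35
tool_pos: [479.9, -43.4, 195.5]
tcp_rot: [-180.0, -5.0, 1.9]
ft_force: [0.7, -0.1, -0.5]
finger_gap: 16.8
grip_force: 0.0
```

```bash
for i in 1; do python3 -m jog '0 0 0.02 0 0 0 0.6;0 0 0 0 0 0 0.6'; python3 -m jog '0 0 0.01 0 0 0 0.6;0 0 0 0 0 0 0.6';python3 -m jog '0 0 0.01 0 0 0 0.6;0 0 0 0 0 0 0.6';python3 -m jog '0 0 0.01 0 0 0 0.6;0 0 0 0 0 0 0.6'; done | grep -E "pos|force"
```

```text
tool_pos: [480.0, -43.4, 193.4]
ft_force: [-0.3, 0.5, 0.6]
grip_force: 0.0
tool_pos: [480.1, -43.4, 192.5]
ft_force: [0.4, -0.2, 0.9]
grip_force: 0.0
tool_pos: [480.4, -43.4, 191.7]
ft_force: [0.1, 0.4, 1.1]
grip_force: 0.3
tool_pos: [481.1, -43.6, 191.6]
ft_force: [-0.8, 0.3, 6.9]
grip_force: 3.2
```

```bash
python3 -m jog '-0.02 0 0 0 0 -0.1 0.6;0 0 0 0 0 -0.1 0.6;0 0 0 0 0 -0.1 0.6' | grep -E "pos|force|rot";python3 -m jog '0 0 0 0 0 -0.12 0.6;0 0 0 0 0 -0.12 0.6;0 0 0 0 0 -0.12 0.6' | grep -E "pos|force|rot"; python3 -m jog '0 0 0 0 0 -0.12 0.6;0 0 0 0 0 -0.12 0.6;0 0 0 0 0 -0.12 0.6' | grep -E "pos|force|rot"
```

```text
tool_pos: [479.2, -43.6, 191.6]
tcp_rot: [178.4, -4.9, 20.2]
ft_force: [0.1, -0.1, 7.3]
grip_force: 3.3
tool_pos: [479.2, -43.6, 191.5]
tcp_rot: [176.7, -3.9, 41.9]
ft_force: [0.4, -0.1, 6.6]
grip_force: 3.3
tool_pos: [479.2, -43.6, 191.5]
tcp_rot: [175.5, -2.4, 63.5]
ft_force: [-0.3, 1.3, 6.8]
grip_force: 3.3
```

```bash
cat > look.py <<'E'
from h import *
import sys
im=[]
for n,(x,y) in(("top",(304,205)),("scene",(262,222))):
    s=snapshot(n)["img"][:,:,::-1]; im.append(cv2.resize(s[y-30:y+30,x-30:x+30],(400,400),interpolation=cv2.INTER_CUBIC))
cv2.imwrite(f"pics/{sys.argv[1]}.png",cv2.convertScaleAbs(np.hstack(im) if len(sys.argv)<3 else im[1],alpha=1.4))
E
python3 look.py c2 s
```

```text
(no output)
```

View pics/c2.png

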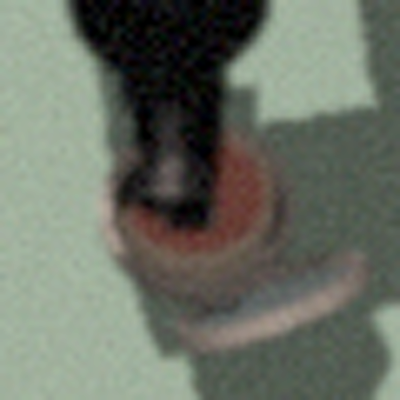

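The stripe has swung to the left side of the refill at about (130,200), which is the right direction, and it is following the fingers. I continue turning and watch for the force to drop.

```bash
j(){ grep -E "pos|ft_force|rot"|tr '\n' ' ';echo; }; python3 -m jog '0 0 0 0 0 -0.12 0.6;0 0 0 0 0 -0.12 0.6;0 0 0 0 0 -0.12 0.6' | j;python3 -m jog '0 0 0 0 0 -0.12 0.6;0 0 0 0 0 -0.12 0.6;0 0 0 0 0 -0.12 0.6' | j; python3 -m jog '0 0 0 0 0 -0.12 0.6;0 0 0 0 0 -0.12 0.6' |j;python3 -m jog '0 0 0 0 0 -0.12 0.6' | j;python3 -m jog '0 0 0 0 0 -0.12 0.6' | j
```

```text
tool_pos: [479.2, -43.6, 191.5] tcp_rot: [174.9, -0.6, 85.0] ft_force: [-0.6, 0.2, 7.0] 
tool_pos: [479.1, -43.6, 191.5] tcp_rot: [175.1, 1.3, 106.5] ft_force: [-0.9, 1.2, 6.8] 
tool_pos: [479.1, -43.6, 191.5] tcp_rot: [175.5, 2.5, 120.9] ft_force: [-0.9, 0.5, 7.1] 
tool_pos: [479.1, -43.6, 191.5] tcp_rot: [175.9, 3.0, 128.1] ft_force: [-1.8, 0.2, 6.5] 
tool_pos: [479.1, -43.6, 191.5] tcp_rot: [176.3, 3.5, 135.3] ft_force: [-0.8, 0.5, 7.5]
```

```bash
j(){ grep -E "pos|ft_force|rot"|tr '\n' ' ';echo; }; python3 -m jog '0 0 0 0 0 -0.1 0.6' | j;python3 -m jog '0 0 0 0 0 -0.1 0.6' | j; python3 -m jog '0 0 0 0 0 -0.1 0.6' | j; python3 look.py c3 s
```

```text
tool_pos: [479.1, -43.6, 191.5] tcp_rot: [176.7, 3.9, 141.2] ft_force: [-1.2, 0.5, 7.1] 
tool_pos: [479.1, -43.6, 191.5] tcp_rot: [177.1, 4.2, 147.2] ft_force: [-1.0, 0.4, 7.0] 
tool_pos: [479.1, -43.6, 191.5] tcp_rot: [177.6, 4.5, 153.2] ft_force: [-0.6, 0.5, 6.9]
```

View pics/c3.png

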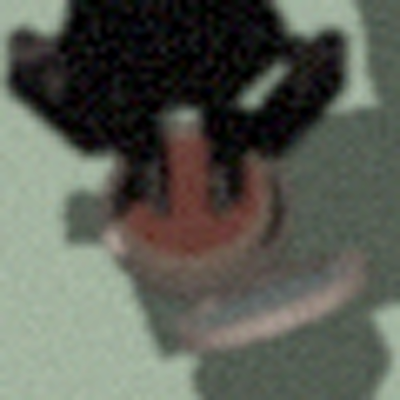

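The stripe isn't at the hinge side yet, so there was slip. I lift, turn the wrist back and look.

```bash
j(){ grep -E "time|pos|ft_force|rot"|tr '\n' ' ';echo; }; python3 -m jog '0 0 -0.2 0 0 0 0.6;0 0 -0.2 0 0 0.17 0.6;0 0 0 0 0 0.17 0.6;0 0 0 0 0 0.17 0.6;0 0 0 0 0 0.17 0.6' | j;python3 -m jog '0 0 0 0 0 0.17 0.6;0 0 0 0 0 0.17 0.6;0 0 0 0 0 0.17 0.6;0 0 0 0 0 0.17 0.6;0 0 0 0 0 0.17 0.6' | j;python3 -m jog '0 0 0 0 0 0.17 0.6;0 0 0 0 0 0.17 0.6;0 0 0 0 0 0.17 0.6;0 0 0 0 0 0.17 0.6;0 0 0 0 0 0.17 0.6' | j; python3 look.py c4 s
python3 - <<'E'
import cv2
a=cv2.imread("pics/c4.png");
E
```

```text
time: 9.93 tool_pos: [474.8, -43.6, 230.2] tcp_rot: [175.3, 1.7, 111.9] ft_force: [0.7, -0.8, 0.0] 
time: 10.55 tool_pos: [474.8, -43.6, 230.1] tcp_rot: [175.7, -2.6, 61.1] ft_force: [0.1, -0.1, -0.3] 
time: 11.18 tool_pos: [474.8, -43.6, 230.1] tcp_rot: [179.3, -4.9, 10.0] ft_force: [0.6, -0.4, -0.6]
```

View pics/c4.png

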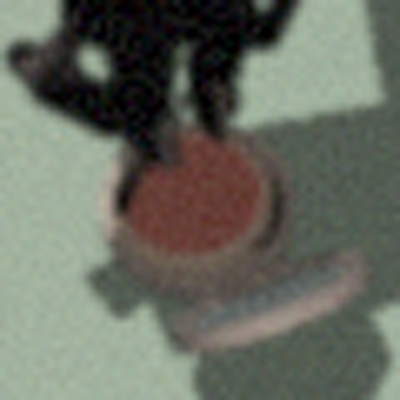

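The stripe is now at the left, about (125,190), so it has turned roughly 40° with heavy slip. I write a numeric stripe detector and will use a wider finger gap for more torque.

```bash
cat > stripe.py <<'E'
from h import *
def run(img,s,c=(496.5,-41),z=17.5,w=1.5):
    g=cv2.GaussianBlur(img.astype(np.float32),(0,0),.6)
    ph=np.arange(-180,180,15); out=[]
    for f in ph:
        P=[[c[0]+r*np.cos(np.radians(f+w)),c[1]+r*np.sin(np.radians(f+w)),z] for r in(20,22,24)]
        uv=proj(s,P).astype(np.float32)
        v=cv2.remap(g,uv[:,:1],uv[:,1:],cv2.INTER_LINEAR).reshape(3,3).mean(0); out.append(v[0])
    return dict(zip(ph.tolist(),np.round(out).astype(int).tolist()))
if __name__=="__main__":
    s=snapshot("scene"); print(run(s["img"],s)); print("init",run(cv2.imread("pics/scene0.png")[:,:,::-1],s))
    print(sense()["wrist_torque"])
E
python3 stripe.py
```

```text
{-180: 42, -165: 37, -150: 50, -135: 54, -120: 56, -105: 66, -90: 73, -75: 74, -60: 73, -45: 74, -30: 74, -15: 75, 0: 74, 15: 74, 30: 73, 45: 74, 60: 74, 75: 73, 90: 74, 105: 74, 120: 74, 135: 71, 150: 74, 165: 61}
init {-180: 95, -165: 66, -150: 55, -135: 60, -120: 88, -105: 126, -90: 137, -75: 135, -60: 135, -45: 135, -30: 133, -15: 136, 0: 136, 15: 136, 30: 136, 45: 137, 60: 138, 75: 137, 90: 138, 105: 136, 120: 136, 135: 136, 150: 138, 165: 133}
[-0.01061173  0.03699918 -0.0439636 ]
```

```bash
j(){ grep -E "time|pos|ft_force|rot|gap"|tr '\n' ' ';echo; }; python3 -m jog '0 0 0.12 0 0 0.17 0.4;0 0 0.12 0 0 0.17 0.4;0 0 0.12 0 0 0.17 0.4;0 0 0 0 0 0.17 0.4;0 0 0 0 0 0 0.4' | j; python3 -m jog '0 0 0.02 0 0 0 0.4;0 0 0 0 0 0 0.4' | j;python3 -m jog '0 0 0.01 0 0 0 0.4;0 0 0 0 0 0 0.4' | j
```

```text
time: 11.95 tool_pos: [477.9, -43.5, 194.2] tcp_rot: [-177.4, -4.2, -30.3] ft_force: [-0.2, 0.6, 0.1] finger_gap: 25.6 
time: 12.2 tool_pos: [478.2, -43.5, 192.4] tcp_rot: [-177.3, -4.2, -30.4] ft_force: [0.5, -0.5, 0.6] finger_gap: 26.0 
time: 12.45 tool_pos: [478.2, -43.5, 191.4] tcp_rot: [-177.3, -4.2, -30.5] ft_force: [-0.4, -0.3, -0.4] finger_gap: 25.5
```

```bash
j(){ grep -E "time|pos|ft_force|rot|gap"|tr '\n' ' ';echo; }; python3 -m jog '0 0 0.01 0 0 0 0.4;0 0 0 0 0 0 0.4' | j; python3 -m jog '0 0 0.01 0 0 0 0.4;0 0 0 0 0 0 0.4' | j
```

```text
time: 12.7 tool_pos: [478.9, -43.6, 191.1] tcp_rot: [-177.3, -4.3, -30.5] ft_force: [-0.7, 0.3, 4.8] finger_gap: 25.7 
time: 12.95 tool_pos: [479.5, -43.6, 191.1] tcp_rot: [-177.3, -4.4, -30.5] ft_force: [-2.1, 2.1, 11.0] finger_gap: 25.6
```

```bash
cat > st.py <<'E'
from h import *
s=sense();print(np.round(s["time"],2),np.round(s["tool_pos"],1),np.round(s["tcp_rot"],1),np.round(s["ft_force"],1),"Tz",np.round(s["wrist_torque"],3))
E
m(){ python3 st.py; }; python3 -m jog '-0.005 0 0 0 0 -0.1 0.4;0 0 0 0 0 -0.1 0.4' >/dev/null; m; python3 -m jog '0 0 0 0 0 -0.12 0.4;0 0 0 0 0 -0.12 0.4;0 0 0 0 0 -0.12 0.4'>/dev/null; m;python3 -m jog '0 0 0 0 0 -0.12 0.4;0 0 0 0 0 -0.12 0.4;0 0 0 0 0 -0.12 0.4'>/dev/null; m; python3 stripe.py
```

```text
13.2 [479.2 -43.4 191.1] [-178.2   -4.9  -18.3] [-0.7  0.6 10.2] Tz [ 0.062 -0.    -0.051]
13.58 [479.2 -43.4 191.1] [179.8  -5.2   3.4] [-0.4  1.  11. ] Tz [0.138 0.042 0.027]
13.95 [479.2 -43.5 191.1] [177.9  -4.8  25.1] [-0.2  0.7 10.6] Tz [ 0.03  -0.004 -0.008]
{-180: 11, -165: 6, -150: 8, -135: 11, -120: 8, -105: 12, -90: 21, -75: 29, -60: 34, -45: 59, -30: 73, -15: 73, 0: 75, 15: 75, 30: 74, 45: 74, 60: 73, 75: 72, 90: 58, 105: 31, 120: 10, 135: 7, 150: 17, 165: 17}
init {-180: 95, -165: 66, -150: 55, -135: 60, -120: 88, -105: 126, -90: 137, -75: 135, -60: 135, -45: 135, -30: 133, -15: 136, 0: 136, 15: 136, 30: 136, 45: 137, 60: 138, 75: 137, 90: 138, 105: 136, 120: 136, 135: 136, 150: 138, 165: 133}
[0.04233033 0.00687398 0.08372582]
```

```bash
m(){ python3 st.py; python3 stripe.py|head -1; }; python3 -m jog '0 0 0 0 0 -0.12 0.4;0 0 0 0 0 -0.12 0.4;0 0 0 0 0 -0.12 0.4;0 0 0 0 0 -0.12 0.4' >/dev/null; m; python3 -m jog '0 0 0 0 0 -0.12 0.4;0 0 0 0 0 -0.12 0.4;0 0 0 0 0 -0.12 0.4'>/dev/null; m;python3 -m jog '0 0 0 0 0 -0.12 0.4;0 0 0 0 0 -0.12 0.4;0 0 0 0 0 -0.12 0.4'>/dev/null; m
```

```text
14.5 [479.3 -43.4 191.1] [175.9  -3.2  53.9] [-1.3  1.  11.2] Tz [ 0.252  0.053 -0.038]
{-180: 11, -165: 22, -150: 33, -135: 58, -120: 45, -105: 22, -90: 36, -75: 45, -60: 34, -45: 36, -30: 41, -15: 60, 0: 72, 15: 73, 30: 74, 45: 74, 60: 74, 75: 73, 90: 74, 105: 68, 120: 37, 135: 11, 150: 8, 165: 9}
14.92 [479.2 -43.3 191.1] [175.   -1.4  75.5] [-1.2  0.6 10.6] Tz [ 0.17   0.072 -0.091]
{-180: 11, -165: 30, -150: 69, -135: 74, -120: 74, -105: 73, -90: 73, -75: 71, -60: 59, -45: 46, -30: 37, -15: 37, 0: 49, 15: 67, 30: 70, 45: 70, 60: 71, 75: 69, 90: 64, 105: 59, 120: 38, 135: 37, 150: 48, 165: 32}
15.35 [479.2 -43.3 191. ] [174.9   0.5  97. ] [0.9 0.9 9.7] Tz [ 0.183  0.197 -0.062]
{-180: 5, -165: 11, -150: 46, -135: 69, -120: 74, -105: 76, -90: 72, -75: 74, -60: 73, -45: 67, -30: 56, -15: 44, 0: 37, 15: 37, 30: 48, 45: 57, 60: 34, 75: 17, 90: 25, 105: 24, 120: 19, 135: 14, 150: 10, 165: 5}
```

The dark stripe now follows 1:1 and lies near 0 to +8°. The refill has not dropped yet, so I nudge it slightly to the front and look.

```bash
m(){ python3 st.py; python3 stripe.py|head -1; }; python3 -m jog '0 -0.02 0 0 0 0 0.4;0 0 0 0 0 0 0.4' >/dev/null; m; python3 look.py c5 s
```

```text
15.65 [476.6 -43.6 190.1] [174.9   0.5  96.7] [-1.  -0.5  7.9] Tz [ 0.005  0.053 -0.013]
{-180: 9, -165: 11, -150: 43, -135: 70, -120: 76, -105: 75, -90: 75, -75: 75, -60: 75, -45: 70, -30: 61, -15: 54, 0: 55, 15: 57, 30: 62, 45: 67, 60: 46, 75: 15, 90: 25, 105: 30, 120: 22, 135: 15, 150: 11, 165: 5}
```

View pics/c5.png

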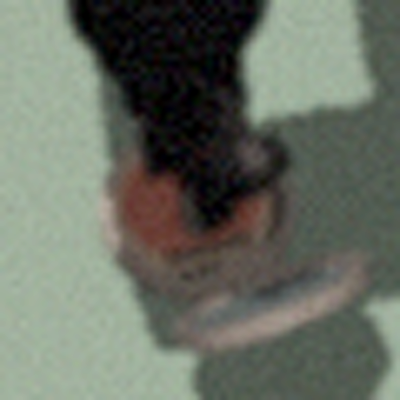

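The stripe has shifted to the hinge side and the tool sank 1 mm with less force, so it has probably dropped. I lift, move aside in +y, square the tool and look from above.

```bash
python3 -m jog '0 0 -0.3 0 0 0 0.4;0 0 -0.4 0 0 0 0.4;0.6 0 0 0 0 0 0.4;0.6 0 0 0 0 0 0.4;0.6 0 0 0 0 0 0.4' >/dev/null; python3 st.py;  python3 stripe.py|head -1; python3 look.py c6
```

```text
16.42 [448.3 136.5 257.6] [175.    0.4  96.7] [ 1.1 -0.4 -0.4] Tz [-0.028  0.02   0.015]
{-180: 145, -165: 147, -150: 147, -135: 146, -120: 147, -105: 147, -90: 146, -75: 145, -60: 146, -45: 134, -30: 113, -15: 92, 0: 94, 15: 109, 30: 135, 45: 145, 60: 146, 75: 145, 90: 144, 105: 144, 120: 145, 135: 145, 150: 145, 165: 145}
```

View pics/c6.png

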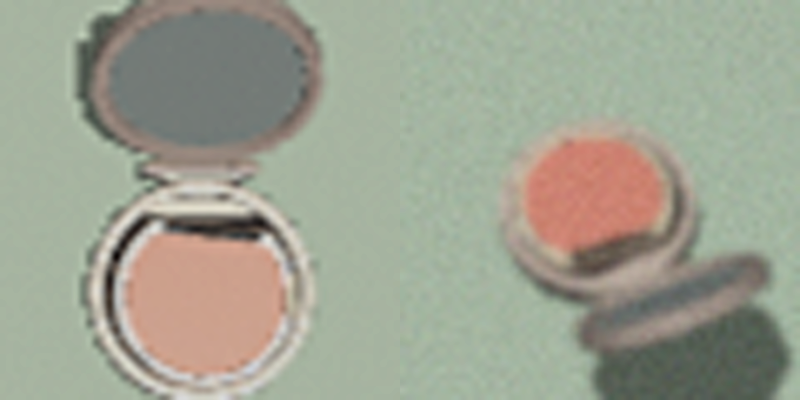

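It has dropped flat. In the top crop the stripe runs (165,228) to (262,240), about -8° off, and the refill centre sits roughly 2 mm to the front. Next I square the tool and turn the wrist to yaw ~170 for a +8° correction and a push to the bar.

```bash
python3 -m jog '0 0 0 0.083 0 0 0.4;0 0 0 0 0 -0.175 0.4;0 0 0 0 0 -0.175 0.4;0 0 0 0 0 -0.175 0.4;0 0 0 0 0 -0.175 0.4' >/dev/null;python3 -m jog '0 0 0 0 0 -0.175 0.4;0 0 0 0 0 -0.175 0.4;0 0 0 0 0 -0.175 0.4;0 0 0 0 0 0 0.4' >/dev/null; python3 st.py
python3 - <<'E'
from h import *
from scipy.spatial.transform import Rotation as R
s=sense(); M=R.from_euler("xyz",s["tcp_rot"],degrees=True).as_matrix(); print(M.T@(np.array([491,-43.,197])-s["tool_pos"]), M[:,2]*173)
t=snapshot("top");print([ray(t,p,16) for p in((304.15,218.5),(304.9,220.7))])
E
```

```text
17.7 [449.  133.9 257.3] [-1.796e+02  1.000e-01  1.701e+02] [0.4 0.9 1.1] Tz [-0.009 -0.008 -0.008]
[ -71.81849589 -166.57502024   61.59486811] [-3.88177849e-02 -1.32300109e+00 -1.72994937e+02]
[array([491.3045427 , -42.97266821,  16.        ]), array([486.25288654, -44.76766572,  16.        ])]
```

```bash
python3 -m jog '-0.18 -0.414 0 0 0 0 0.4;-0.18 -0.414 0 0 0 0 0.4;-0.18 -0.414 0 0 0 0 0.4;-0.18 -0.414 0 0 0 0 0.4;0 0 0.3 0 0 0 0.4' >/dev/null;python3 -m jog '0 0 0.3 0 0 0 0.4;0 0 0 0 0 0 0.4' >/dev/null; python3 st.py;python3 -m jog '0 0 0.04 0 0 0 0.4;0 0 0 0 0 0 0.4' >/dev/null; python3 st.py;python3 -m jog '0 0 0.03 0 0 0 0.4;0 0 0 0 0 0 0.4' >/dev/null; python3 st.py
```

```text
18.62 [490.  -41.1 196.4] [-179.6   -0.2  170. ] [-0.5  0.5  0.5] Tz [ 0.017 -0.001  0.031]
18.88 [492.3 -40.8 196. ] [-179.6    0.2  170.2] [ 0.6 -0.2 -0.9] Tz [-0.001 -0.038 -0.019]
19.12 [491.9 -40.7 192.2] [-1.796e+02  1.000e-01  1.702e+02] [-0.5 -0.4 -0.2] Tz [ 0.005  0.034 -0.026]
```

```bash
m(){ python3 st.py; };python3 -m jog '0 0 0 0 0 0 0.4' >/dev/null; m;python3 -m jog '0 0 0.01 0 0 0 0.4;0 0 0 0 0 0 0.4' >/dev/null; m;python3 -m jog '0 0 0.01 0 0 0 0.4;0 0 0 0 0 0 0.4' >/dev/null; m; python3 -m jog '0 0 0.01 0 0 0 0.4;0 0 0 0 0 0 0.4' >/dev/null; m
```

```text
19.25 [491.8 -40.8 192.1] [-1.796e+02  1.000e-01  1.702e+02] [0.1 0.1 0.1] Tz [-0.009  0.009  0.001]
19.5 [491.7 -40.8 190.8] [-1.796e+02  1.000e-01  1.702e+02] [ 0.1 -0.7  0.3] Tz [-0.019 -0.016 -0.026]
19.75 [491.7 -40.8 189.8] [-1.796e+02  1.000e-01  1.702e+02] [-0.2  0.  -0.5] Tz [-0.012 -0.039  0.035]
20.0 [492.2 -40.9 189.4] [-179.6    0.2  170.2] [-0.7  0.6  2.4] Tz [ 0.073 -0.05  -0.01 ]
```

```bash
m(){ python3 st.py; };python3 -m jog '0 0 0.006 0 0 0 0.4;0 0 0 0 0 0 0.4' >/dev/null; m;python3 -m jog '0 0 0 0 0 -0.07 0.4;0 0 0 0 0 -0.07 0.4;0 0 0 0 0 0 0.4' >/dev/null; m;python3 -m jog '-0.02 0 0 0 0 -0.03 0.4;0 0 0 0 0 0 0.4' >/dev/null; m; python3 -m jog '-0.02 0 0 0 0 0 0.4;0 0 0 0 0 0 0.4' >/dev/null; m;python3 -m jog '-0.02 0 0 0 0 0 0.4;0 0 0 0 0 0 0.4' >/dev/null; m; python3 stripe.py|head -1
```

```text
20.25 [492.5 -41.  189.4] [-179.6    0.2  170.2] [-0.2  0.3  7.1] Tz [0.143 0.115 0.033]
20.62 [492.5 -41.  189.4] [-179.6    0.2  178.7] [-0.  -0.7  7.1] Tz [0.114 0.076 0.013]
20.88 [494.6 -41.  189.4] [-179.6    0.2 -179.5] [-0.9  0.2  7.6] Tz [ 0.107 -0.038  0.006]
21.12 [496.5 -41.  189.4] [-1.796e+02  1.000e-01 -1.796e+02] [-0.7 -0.5  8.6] Tz [0.113 0.2   0.   ]
21.38 [498.4 -41.  189.4] [-1.796e+02  1.000e-01 -1.796e+02] [-0.8  0.1  9.3] Tz [0.122 0.227 0.033]
{-180: 5, -165: 4, -150: 8, -135: 8, -120: 11, -105: 38, -90: 54, -75: 40, -60: 52, -45: 65, -30: 70, -15: 67, 0: 67, 15: 67, 30: 72, 45: 61, 60: 46, 75: 34, 90: 25, 105: 13, 120: 21, 135: 61, 150: 69, 165: 27}
```

```bash
python3 -m jog '-0.02 0 0 0 0 0 0.4;0 0 0 0 0 0 0.4' >/dev/null; python3 st.py;python3 -m jog '0 0 -0.1 0 0 0 0.4;0 0 -0.4 0 0 0 0.4;0 0.6 -0.2 0 0 0 0.4;0 0.6 0 0 0 0 0.4;0 0.6 0 0 0 0 0.4' >/dev/null; python3 st.py; python3 stripe.py|head -1
cat > top.py <<'E'
from h import *
# rectify the top view on the plane z=16, well frame, 2 mm grid: rows x from 38 to 14, cols y from 26 to -26
t=snapshot("top"); w=np.radians(1.5); X=np.arange(40,10,-1.5); Y=np.arange(28,-30,-4.)
P=np.array([[491.8+np.cos(w)*x-np.sin(w)*y,-42.6+np.sin(w)*x+np.cos(w)*y,16] for x in X for y in Y])
uv=proj(t,P).astype(np.float32).reshape(len(X),len(Y),2)
g=cv2.remap(cv2.cvtColor(t["img"],cv2.COLOR_RGB2GRAY),uv[...,0],uv[...,1],cv2.INTER_LINEAR)
for x,r in zip(X,g): print(x,r)
cv2.imwrite("pics/full.png",t["img"][:,:,::-1])
E
python3 top.py
```

```text
21.68 [500.4 -41.  189.4] [-1.796e+02  1.000e-01 -1.796e+02] [-1.8 -0.1  8.8] Tz [0.117 0.29  0.05 ]
22.3 [498.3 140.5 257.8] [-1.796e+02  1.000e-01 -1.796e+02] [ 0.5  0.8 -0.1] Tz [ 0.028 -0.01  -0.034]
{-180: 145, -165: 144, -150: 146, -135: 145, -120: 147, -105: 147, -90: 147, -75: 147, -60: 147, -45: 146, -30: 137, -15: 123, 0: 122, 15: 128, 30: 144, 45: 148, 60: 149, 75: 148, 90: 148, 105: 146, 120: 147, 135: 146, 150: 144, 165: 144}
40.0 [126 115  66  83 127 131 122 121 122 123 124  96 122 126 125]
38.5 [126 123 105  87  94 122 135 134 131 118  87 106 124 125 125]
37.0 [125 126 115  94 101 128 145 144 141 126  87 117 125 125 125]
35.5 [125 127 105 108 136 146 153 151 151 148 132 127 124 126 125]
34.0 [125 121 115 131 140 124 127 132 126 109 139 139 124 119 125]
32.5 [127 117 128 142 143 119 119 126 118  98 140 143 129 116 125]
31.0 [129 116 145 137 144 138 138 139 137 132 131 137 144 123 125]
29.5 [108 130 137 143 149 149 149 150 149 148 142 134 138 135 125]
28.0 [100 139 116 141 137 141 141 142 145 144 140 124 122 144 125]
26.5 [111 137  76 128  95  97  94 103 108  98  96  93  86 141 127]
25.0 [131 108  95 124  68  68  66  57  64  55  52  56  88 136 136]
23.5 [143  83 123 123  62  59  56  37  41  32  29  31 105 130 145]
22.0 [131  77 143 125 101  97  97 101 105 108  90  80 130 132 138]
20.5 [106  99 141 124 118 115 116 125 127 132 119 109 136 136 135]
19.0 [ 80 122 134 122 125 124 125 127 128 130 127 124 130 140 135]
17.5 [ 67 134 128 122 124 124 124 124 125 126 125 124 125 139 121]
16.0 [ 75 139 124 122 124 124 123 123 124 123 124 124 122 135 122]
14.5 [ 90 140 122 123 124 123 122 122 123 122 123 123 122 129 139]
13.0 [100 131 122 123 123 123 123 123 123 123 123 123 123 123 138]
11.5 [117 127 122 123 123 123 123 123 124 123 123 124 123 120 137]
```

Run:
```python
from h import *
from scipy.optimize import minimize
t=snapshot("top"); w=np.radians(1.5)
def W(x,y,z=16): return [491.8+np.cos(w)*x-np.sin(w)*y,-42.6+np.sin(w)*x+np.cos(w)*y,z]
first=cv2.imread("pics/top0.png")
for y in(-8,0,8):
    X=np.arange(-24,-44,-1.); uv=proj(t,[W(x,y) for x in X]).astype(np.float32)
    v=cv2.remap(cv2.cvtColor(t["img"],cv2.COLOR_RGB2GRAY),uv[:,:1],uv[:,1:],cv2.INTER_LINEAR).ravel(); print(y,dict(zip(X.astype(int).tolist(),v.tolist())))
img=t["img"][:,:,::-1]; X=np.arange(50,-46,-.17); Y=np.arange(46,-46,-.17)
uv=proj(t,[W(x,y) for x in X for y in Y]).astype(np.float32).reshape(len(X),len(Y),2)
cv2.imwrite("pics/rect.png",cv2.remap(img,uv[...,0],uv[...,1],cv2.INTER_CUBIC))
```

```text
-8 {-24: 123, -25: 126, -26: 139, -27: 152, -28: 131, -29: 110, -30: 81, -31: 48, -32: 39, -33: 89, -34: 139, -35: 143, -36: 147, -37: 137, -38: 122, -39: 115, -40: 118, -41: 122, -42: 124, -43: 126}
0 {-24: 123, -25: 126, -26: 138, -27: 150, -28: 144, -29: 137, -30: 112, -31: 76, -32: 59, -33: 76, -34: 95, -35: 121, -36: 146, -37: 135, -38: 113, -39: 106, -40: 113, -41: 120, -42: 123, -43: 126}
8 {-24: 114, -25: 114, -26: 130, -27: 146, -28: 125, -29: 104, -30: 77, -31: 49, -32: 53, -33: 101, -34: 142, -35: 149, -36: 155, -37: 140, -38: 120, -39: 111, -40: 116, -41: 121, -42: 123, -43: 126}
```

View pics/rect.png

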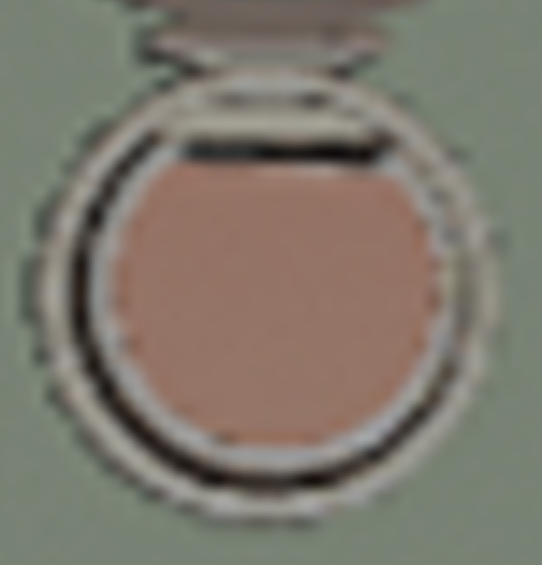

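The rectified view shows the stripe level at rows 143–162, tight under the bar at row 138, and an even ~4 mm gap at the front. The refill is therefore flat with its centre about +2 mm, against the bar. Now I go round behind the lid with the fingers shut.

```bash
python3 -m jog '-0.48 0 0 0 0 0 1;-0.48 0 0 0 0 0 1;-0.48 0 0 0 0 0 1;0 -0.6 0 0 0 0 1;0 -0.6 0 0 0 0 1' >/dev/null; python3 -m jog '0 -0.6 0 0 0 0 1;0 0 0.25 0 0 0 1;0 0 0 0 0 0 1' 20 >/dev/null; python3 st.py; python3 top.py|head -1
```

```text
23.45 [642.2 -42.1 230.8] [-179.6   -0.3 -179.7] [-0.8 -0.1 -0.4] Tz [ 0.047 -0.045  0.029]
40.0 [ 91  94  95  98  99 100 103 102 104 104 105 105 104 102  99]
```

```bash
python3 -m jog '0.1 0 0 0 0 0 1;0.1 0 0 0 0 0 1;0.1 0 0 0 0 0 1;0.1 0 0 0 0 0 1;0.1 0 0 0 0 0 1' >/dev/null; python3 st.py;python3 -m jog '0.1 0 0 0 0 0 1;0.1 0 0 0 0 0 1;0.1 0 0 0 0 0 1' >/dev/null; python3 st.py;python3 -m jog '0.1 0 0 0 0 0 1;0.1 0 0 0 0 0 1;0.1 0 0 0 0 0 1' >/dev/null; python3 st.py;python3 -m jog '0.1 0 0 0 0 0 1;0.1 0 0 0 0 0 1;0.06 0 0 0 0 0 1;0 0 0 0 0 0 1' >/dev/null; python3 st.py
```

```text
24.12 [593.3 -40.4 233.6] [-1.796e+02  1.000e-01 -1.796e+02] [ 0.6 -0.1  1.2] Tz [-0.012 -0.19   0.   ]
24.5 [563.  -40.8 233.1] [-179.6    0.  -179.6] [ 0.6 -0.6  0.6] Tz [ 0.015 -0.057 -0.004]
24.88 [533. -41. 233.] [-179.6    0.  -179.6] [0.4 0.2 0.5] Tz [ 0.027 -0.081 -0.008]
25.38 [507.3 -41.2 233.1] [-179.6    0.  -179.6] [ 0.4  0.  -0.4] Tz [ 0.024 -0.015 -0.026]
```

```bash
python3 -m jog '0.03 0 0.06 0 0 0 1;0.03 0 0.06 0 0 0 1;0.03 0 0.06 0 0 0 1;0.02 0 0.06 0 0 0 1;0 0 0.06 0 0 0 1' >/dev/null; python3 st.py; python3 -m jog '0 0 0.03 0 0 0 1;0 0 0 0 0 0 1' >/dev/null; python3 st.py;python3 -m jog '0 0 0.02 0 0 0 1;0 0 0 0 0 0 1' >/dev/null; python3 st.py;python3 -m jog '0 0 0.01 0 0 0 1;0 0 0 0 0 0 1' >/dev/null; python3 st.py
```

```text
26.0 [496.5 -41.4 202.5] [-179.6    0.  -179.6] [0.4 0.3 0.3] Tz [-0.02   0.022 -0.018]
26.25 [496.7 -41.5 199.8] [-179.6    0.  -179.6] [0.1 0.  0.2] Tz [-0.021 -0.024 -0.013]
26.5 [496.8 -41.5 198.2] [-179.6    0.  -179.6] [-0.2  0.   0.8] Tz [ 0.001  0.056 -0.009]
26.75 [496.8 -41.5 197.1] [-179.6    0.  -179.6] [ 0.1  0.5 -0.2] Tz [ 0.026 -0.027 -0.018]
```

```bash
python3 -m jog '0 0 0.01 0 0 0 1;0 0 0 0 0 0 1' >/dev/null; python3 st.py;python3 -m jog '0 0 0.005 0 0 0 1;0 0 0 0 0 0 1' >/dev/null; python3 st.py;python3 -m jog '0 0 0.005 0 0 0 1;0 0 0 0 0 0 1' >/dev/null; python3 st.py
```

```text
27.0 [496.9 -41.5 196.4] [-179.6    0.  -179.6] [-0.8  0.7  4.1] Tz [0.096 0.246 0.005]
27.25 [496.9 -41.5 196.3] [-179.6    0.  -179.6] [-4.7  1.1  9.3] Tz [0.081 0.665 0.005]
27.5 [496.9 -41.5 196.2] [-179.6    0.  -179.6] [-7.1  0.5 14.4] Tz [ 0.248  1.165 -0.002]
```

```bash
python3 -m jog '0 0 -0.02 0 0 0 1;0 0 -0.4 0 0 0 1;0 0 -0.4 0 0 0 1;0 0.6 0 0 0 0 1;0 0.6 0 0 0 0 1' >/dev/null; python3 -m jog '0 0.6 0 0 0 0 1;0 0 0 0 0 0 1' >/dev/null;python3 st.py
python3 - <<'E'
from h import *
s=snapshot("scene"); t=snapshot("top")
old={"top":cv2.imread("pics/top0.png")[:,:,::-1],"scene":cv2.imread("pics/scene0.png")[:,:,::-1]}
W=lambda x,y,z:[491.8+x,-42.6+y,z]
for n,c in(("top",t),("scene",s)):
    uv=np.round(proj(c,[W(x,0,23) for x in range(-60,100,8)])).astype(int)
    print(n,[c["img"][v,u].tolist() for u,v in uv])
    # bystander change
    for b,P in(("bowl",[488,-275,15]),("slide",[382,118,5]),("org",[568,340,60]),("guasha",[640,-290,4])):
        u,v=np.round(proj(c,P)[0]).astype(int); k=50 if b=="org" else 22
        d=np.abs(c["img"][v-k:v+k,u-k:u+k].astype(int)-old[n][v-k:v+k,u-k:u+k]).max(2); print(b,(d>40).sum())
# lid outline in top view: non-glass pixels
g=t["img"].astype(int)[180:250,270:340]; m=(np.abs(g-t["img"][240,270].astype(int)).max(2)>14); v,u=np.nonzero(m); print(u.min()+270,u.max()+270,v.min()+180,v.max()+180,"pred",proj(t,[W(0,39,20),W(0,-39,20),W(39,0,20),W(-39,0,20)]))
E
```

```text
28.38 [494.8 142.8 275.7] [-179.6    0.  -179.3] [ 0.3 -1.  -0.1] Tz [-0.032  0.009  0.029]
top [[120, 130, 116], [119, 129, 115], [123, 131, 117], [148, 137, 127], [147, 148, 137], [147, 147, 137], [147, 147, 136], [146, 146, 135], [147, 146, 135], [147, 145, 135], [145, 143, 132], [147, 144, 133], [142, 138, 128], [104, 101, 92], [120, 129, 115], [119, 129, 114], [120, 129, 115], [120, 130, 115], [120, 130, 115], [119, 130, 115]]
bowl 0
slide 1166
org 951
guasha 3
scene [[121, 132, 117], [121, 129, 114], [116, 130, 112], [116, 121, 110], [139, 128, 118], [134, 125, 117], [133, 122, 113], [137, 126, 116], [137, 125, 115], [135, 125, 116], [135, 125, 117], [135, 125, 115], [132, 121, 114], [128, 114, 108], [90, 83, 75], [62, 69, 62], [117, 131, 115], [119, 130, 115], [115, 130, 113], [116, 128, 115]]
bowl 0
slide 1126
org 417
guasha 0
286 321 199 236 pred [[287.14753955 217.78896962]
 [321.04774426 218.46149984]
 [304.33128663 201.27159248]
 [303.8992287  235.09801211]]
```

```bash
python3 -c "
from bench import *
print(hand_in())"
```

```text
the job is handed in; nothing more can be done
None
```

I turned the refill until it dropped flat, pushed its flat edge against the hinge bar, closed the lid fully and handed the job in at about 28 s. The highest press I read was about 16 N. I judged the bowl and gua sha stone unmoved from the images; the arm and its shadow blocked the final image check of the organiser and hair slide, but the gripper path stayed clear of both.

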